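# Shift and re-lock the chairside supply shuttle

## Robot

A 7-joint arm with a two-finger parallel gripper is mounted at the origin on a cart in front of the work surface, level with it; the furniture and walls round the work are solid. World frame = base frame: x ahead of the robot, y to its left, z up, the work surface at z = 0. Lengths are in mm, angles in rad, forces in N, time in s.
With the tool pointing down it reaches from about 400 to 850 mm from the base axis. Payload 4.4 kg.
Tool frame: the origin (TCP) lies midway between the tips of the shut fingers; the grasp point (between the pads) lies 19 mm behind it; z points along the fingers, y is the line along which they close (so a half turn about z gives the same grasp; the last joint's range is limited). The gripper opens to 94 mm and grips with 3 to 60 N. Pads are 16 mm wide; open, the fingers measure 119 mm over their backs; the gripper's body (75 mm by 177 mm) begins 78 mm behind the grasp point.
Start: joints at [1.127, 0.628, 0.038, 1.517, -0.027, 0.996, -0.02], TCP at [239.8, -604.164, 182.978] pointing down, gripper open.
Joint ranges: [-3.06, 3.06], [-0.37, 2.12], [-1.25, 1.32], [0.18, 2.47], [-1.1, 4.24], [0.23, 1.98], [-2.94, 2.94]. Speed limits (rad/s): [2.57, 2.57, 3.14, 3.14, 3.14, 3.14, 3.14].

## Interface

Orientations are given as a rotation vector (axis times angle).
In Python, from station import robot gives the robot as it stands.
- The arm moves only by the tool send_rows, never from a script. Its argument "increments" is a list of rows, each a list of 3 entries, a list of its own where there are three numbers: the shift along the tool's x, y, z in mm, then the turn, a rotation vector about the tool's x, y, z in degrees, then the closure, from 0 (fully open) to 1 (shut). A call has 1 to 12 rows; each row is the pose to reach, as a shift and turn from the pose commanded when the call began, along the tool's axes at that moment; what a row does not reach only later rows make up. A row lasts 1/10 s, in which the tool goes at most 50 mm and 8.59 degrees, less where a joint would pass 70% of its speed; a pose out of reach is approached as far as the arm can. A call with a gripper value outside its range is refused whole. The fingers move at their own pace and stop on an object; the grip force is fixed at half the most. Time passes only in rows, so rows that repeat a pose let the fingers close. It gives the time, the measured TCP pose, the force, the opening and the grip force at its end, in the units of the state.
- robot.get_state(): the state, without advancing time (a new reading comes with each control period).
- robot.capture(name): name is "scene" or "top"; returns (picture, depth): 420x560x3 uint8, red, green, blue; 420x560 float32, mm along the optical axis (not along the pixel's ray), 0 where there is no reading.
- robot.camera_info(name): a dict with "mtx" (3x3 intrinsics, pixels), "k1" (the pictures are not rectified: a ray, as slopes to the right and down, at radius r is drawn at 1 + k1 r^2 times it, then the intrinsics apply), "pose" (4x4, takes a point from camera to world coordinates). Camera axes: x right, y up, looking along -z (the intrinsics and any distortion apply to the point x, -y, -z); pixel columns grow to the right and rows downward; lengths in mm; the calibration is good to about 2 mm. A picture is of the moment at which its call begins. camera_info takes no time and is no camera call.
- robot.finish_job(): hands the job in; it is judged then, once.
The state is a dict: "time_s": time; "q": joint angles; "qd": joint speeds; "joint_torque": joint torques, N m; "ee_pos": TCP position; "tool_rot": TCP orientation; "contact_force": force on the tool from outside, world axes, zero at the start; "moment": the same for the moment, N m; "finger_gap": opening from 0.0 (shut) to 1.0 (fully open); "grip_force": force on a finger pad.
Only numpy, scipy, OpenCV 4.12 (cv2) and the standard library are available. Lean on these libraries where they do the work, as an engineer would, in place of code of your own. Each camera call takes 0.05 s, during which the arm holds its last target. There are 200 camera calls.

## Task

Bring the supply shuttle with the bracket box to its working position: pull the red spring pin right out, turn it clockwise into its rest notch and let go so that it stays out by itself, then slide the carriage by its blue bar to the left, away from its parked hole. Turn the pin back so that it rides on the sliding strip, and work the carriage along until the pin drops fully home in the hidden working hole. Leave the jar and the bottle beside the shuttle undisturbed.

Things in the scene. Friction and masses are not known exactly. Their poses are not given: they have to be found in the camera images.
- stand: the shuttle's fixed stand, a grey base plate 210 x 300 mm lying on the worktop, with aluminium end blocks and two steel rods. Origin: centre of its underside; x points to its rear (away from the robot), y to its left along the rods, z up. Its yaw varies.
- pin_hole (a point): fixed point at (-50, -10, 60) mm in the stand's frame, where the spring pin's axis meets the carriage's index strip. The axis leans 35 degrees from vertical to the stand's front: outward direction (-0.574, 0, 0.819) in the stand's frame. The tool must lean with it, as the knob is pulled along it and turned about it. The housing round the pin is 54 mm wide and ends 43 mm out.
- knob_grip (a point): centre of the pin's red T knob (bar 60 mm long, 14 mm wide, 18 mm deep along the pin), 85 mm out along the axis from pin_hole with the pin home; 33 mm are free under the bar. z axis: the pin's outward axis; x axis: along the bar; y axis: across it (grip across y). With the pin home the bar stands in the stand's x-z plane.
- pin (a joint): how far the pin is pulled out, m: 0 fully home (8 mm deep in a hole), 0.007 to 0.008 riding on the strip, 0.012 resting in the rest notch, 0.016 its cross dowel just clears the crown so that it can turn, 0.021 the hard stop. Its spring draws it home with about 6 N at 0 and 12 N at the stop.
- knob (a joint): turn of the T knob, rad, growing clockwise seen from the knob's end: 0 over the deep slot (only there can the pin go home or ride on the strip), 1.22 over the rest notch (4 mm deep); hard stops at -0.03 and 1.26. It turns only while pin is over 0.016; between slot and notch the dowel sits on the crown, not secured.
- handle_grip (a point): centre of the carriage's blue grip bar (80 mm long along the stand's x, 14 mm wide along its y, 18 mm high), 125 mm over the worktop, 47 mm above the white platform; grip it from above across its width. The bracket box, fixed to the platform, begins 30 mm to the left of the bar's face; its lid is 21 mm below the bar's centre.
- carriage (a joint): how far the carriage has slid along the stand's +y (left), m: 0 in the parked hole (1.5 mm play), end stop at 0.120. The working hole lies between 0.072 and 0.108, unseen under the dust guard: slide at 30 mm/s or less with the pin riding on the strip until the pin drops in and blocks the carriage (1.5 mm play). Sliding takes about 3 to 6 N.
- cement_jar: jar with a pink cap, 39 mm across, 55 mm high, standing on the worktop left of the shuttle; origin at the centre of its underside, z up. Leave it alone.
- primer_bottle: small dark bottle with a yellow cap, 23 mm across, 52 mm high, standing at the left front; origin at the centre of its underside, z up. Leave it alone.

How it is judged:
By the outcome, as a careful person would: the job done as asked, in the order asked, and still so for the second after the job is handed in, with the robot touching nothing.
It also fails if it takes over 64 s, if anything falls off the work surface, if the arm or the gripper's body presses on something with over 40 N, if the wrist force passes 120 N, or if a joint passes its speed limit or range.

## Working session

There is one attempt and no reset: what is moved stays moved. The work goes in short steps, Python scripts to look and compute and a tool call to move; the robot and the scene stay as the last step left them, time stands still between calls to the robot, and variables do not carry over. Pictures are saved under pics/ and viewed, at most 10 in all, crops included, and the job is handed in when it is done.

Besides the shell and the picture viewer there is one more tool, called in YAML: its name, and indented under it one key for each argument. send_rows: Moves the arm, as the interface text tells. Its arguments: {"type":"object","properties":{"increments":{"type":"array","items":{"type":"array"}}},"required":["increments"]}

```bash
mkdir -p pics; ls
python3 - <<'E'
from station import robot
import cv2,numpy as np
for n in("scene","top"):
    p,d=robot.capture(n); cv2.imwrite(f"pics/{n}0.png",p[:,:,::-1]); np.save(f"{n}_d.npy",d);np.save(f"{n}_p.npy",p)
    i=robot.camera_info(n);print(n,i)
print(robot.get_state())
E
```

```text
pics
scene {'mtx': array([[526.9298692 ,   0.        , 275.21590901],
       [  0.        , 526.9298692 , 207.79764072],
       [  0.        ,   0.        ,   1.        ]]), 'k1': -0.16080965628903113, 'pose': array([[-7.80314120e-01,  2.93560445e-01, -5.52206610e-01,
        -1.14926173e+02],
       [-6.24964250e-01, -3.98526487e-01,  6.71264721e-01,
         1.07104982e+03],
       [-2.30121905e-02,  8.68906729e-01,  4.94440628e-01,
         6.30507640e+02],
       [ 0.00000000e+00,  0.00000000e+00,  0.00000000e+00,
         1.00000000e+00]])}
top {'mtx': array([[387.44437967,   0.        , 277.46811158],
       [  0.        , 387.44437967, 220.46860136],
       [  0.        ,   0.        ,   1.        ]]), 'k1': -0.005206443744414686, 'pose': array([[-1.66597473e-02,  9.83445149e-01, -1.80438611e-01,
         3.25792544e+02],
       [-9.99814008e-01, -1.46317971e-02,  1.25642667e-02,
         3.62776880e+02],
       [ 9.71612594e-03,  1.80614368e-01,  9.83505997e-01,
         9.44250680e+02],
       [ 0.00000000e+00,  0.00000000e+00,  0.00000000e+00,
         1.00000000e+00]])}
{'time_s': 0.1, 'q': array([ 1.12718414,  0.62921276,  0.03847237,  1.51824066, -0.02700333,
        0.99625738, -0.02000374]), 'qd': array([-0.00133891, -0.00150049, -0.00107828, -0.00184645, -0.00077031,
       -0.00060108,  0.00109889]), 'joint_torque': array([ 2.85841779e-03, -5.50788975e+01,  1.14737492e+00, -1.87115729e+01,
       -5.22336212e-02,  1.92263990e-02,  4.95660822e-05]), 'ee_pos': array([ 239.56899429, -603.59199085,  182.18181676]), 'tool_rot': array([-3.08417444e+00, -5.89606487e-01,  5.11899983e-04]), 'contact_force': array([-0.02382593,  0.95945062,  0.28842361]), 'moment': array([ 0.00501551, -0.00430878,  0.03023893]), 'grip_force': 0.0, 'finger_gap': 1.001074548199948}
```

View pics/scene0.png

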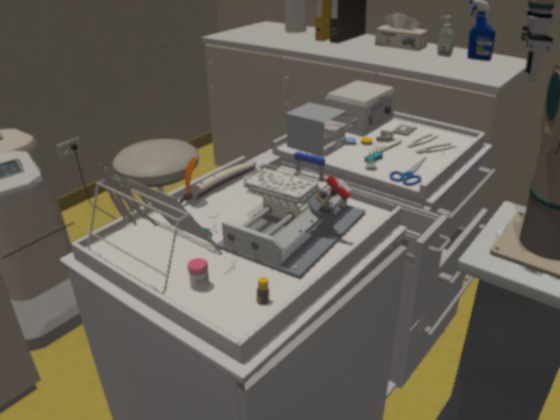

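View pics/top0.png

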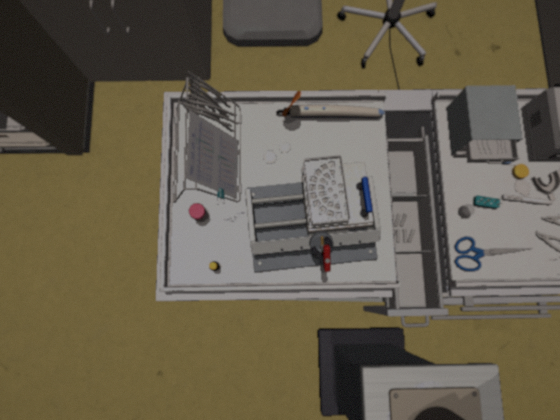

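Scene view: jar at (198,272), bottle (262,291), shuttle in the middle, knob (337,187), blue bar (310,158). Top view: knob (327,257), blue bar (367,195), and the plate's front edge runs from (257,270) to (377,264).

```bash
cat > h.py <<'E'
from station import robot
import cv2,numpy as np
from scipy.spatial.transform import Rotation as R
def cloud(n,d):
    i=robot.camera_info(n);v,u=np.mgrid[:420,:560]
    uv=np.stack([u,v],-1).reshape(-1,1,2).astype(float)
    s=cv2.undistortPoints(uv,i["mtx"],np.array([i["k1"],0,0,0,0.])).reshape(420,560,2)
    P=np.stack([s[...,0]*d,-s[...,1]*d,-d],-1)
    return P@i["pose"][:3,:3].T+i["pose"][:3,3]
def masks(p):
    h=cv2.cvtColor(p,cv2.COLOR_RGB2HSV);H,S,V=[h[...,k].astype(int) for k in range(3)]
    return dict(red=((H<6)|(H>174))&(S>170)&(V>90),blue=(H>105)&(H<125)&(S>150)&(V>60))
def stats(Q):
    c=np.median(Q,0);w,V=np.linalg.eigh(np.cov((Q-c).T));a=V[:,2];e=(Q-c)@a
    return c.round(1),(c+a*(e.min()+e.max())/2).round(1),a.round(3),round(np.ptp(e),1)
E
python3 - <<'E'
from h import *
for n in("scene","top"):
    p=np.load(n+"_p.npy");d=np.load(n+"_d.npy");W=cloud(n,d)
    box=dict(scene=np.s_[140:220,280:360],top=np.s_[165:280,300:385])[n]
    for k,m in masks(p).items():
        mm=np.zeros_like(m);mm[box]=m[box];mm&=d>0
        Q=W[mm];Q=Q[(Q[:,2]>60)&(Q[:,2]<170)]
        print(n,k,len(Q),stats(Q),Q.min(0).round(),Q.max(0).round())
    if n=="top":
        # plate points: dark grey, z 3..20
        g=cv2.cvtColor(p,cv2.COLOR_RGB2GRAY)
        m=np.zeros_like(d,bool);m[170:285,240:390]=True
        for uv in[(270,262),(360,262),(270,215),(290,190),(230,260),(250,215),(370,235)]:print(uv,g[uv[1],uv[0]],W[uv[1],uv[0]].round(1))
        m&=(g<120)&(W[...,2]>0)&(W[...,2]<25)&(d>0)
        Q=W[m];r=cv2.minAreaRect(Q[:,:2].astype(np.float32));print(len(Q),np.median(Q[:,2]),r,cv2.boxPoints(r))
        cv2.imwrite("pics/m.png",cv2.resize(np.hstack([p[165:285,235:395,::-1],np.repeat(m[165:285,235:395,None]*np.uint8(255),3,2)]),None,fx=2.5,fy=2.5))
        for nm,(u,v) in dict(jar=(197,211),bot=(213,266)).items():print(nm,W[v,u].round())
E
```

```text
scene red 92 (array([387.6, 255.6, 134.7]), array([388.7, 255.7, 135.5]), array([-0.814, -0.068, -0.577]), np.float64(52.0)) [367. 248. 118.] [411. 261. 153.]
scene blue 67 (array([524.1, 162.9, 132.1]), array([526.9, 163.2, 132.1]), array([-0.993, -0.114,  0.015]), np.float64(66.3)) [494. 155. 127.] [560. 170. 137.]
top red 68 (array([400.3, 251.7, 145.8]), array([390.5, 250.9, 139.6]), array([-0.843, -0.066, -0.534]), np.float64(55.3)) [369. 246. 122.] [416. 258. 155.]
top blue 171 (array([528.2, 159.8, 134.4]), array([528.8, 159.8, 134.4]), array([-0.996, -0.086, -0.012]), np.float64(73.2)) [492. 151. 129.] [565. 167. 138.]
(270, 262) 90 [395.7 370.5  13.1]
(360, 262) 137 [ 3.932e+02  1.514e+02 -2.000e-01]
(270, 215) 99 [510.3 368.9  14.2]
(290, 190) 98 [572.4 318.6  15.2]
(230, 260) 148 [403.1 467.7   0. ]
(250, 215) 149 [499.3 414.4  72.9]
(370, 235) 112 [449.3 140.7  69.7]
4619 12.883122200747493 ((476.41021728515625, 262.90679931640625), (377.87078857421875, 283.4333801269531), 86.62235260009766) [[323.8082    82.649124]
 [606.74927   65.95009 ]
 [629.0122   443.1645  ]
 [346.07117  459.86353 ]]
jar [514. 540.  54.]
bot [386. 501.  52.]
```

View pics/m.png

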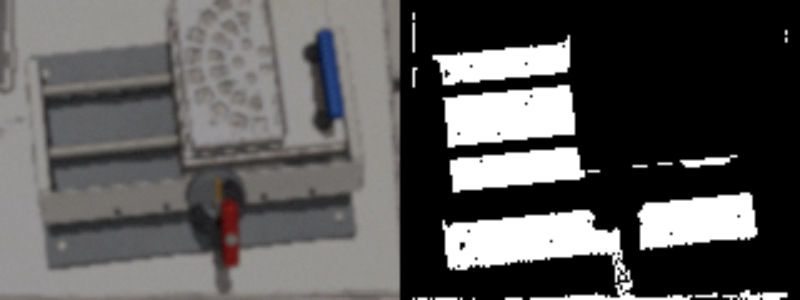

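Run:
```python
from h import *
from scipy.optimize import minimize
p=np.load("top_p.npy");d=np.load("top_d.npy");W=cloud("top",d);g=cv2.cvtColor(p,cv2.COLOR_RGB2GRAY)
m=np.zeros_like(d,bool);m[175:280,248:384]=True
m&=(g<120)&(W[...,2]>6)&(W[...,2]<20)&(d>0)
m=cv2.morphologyEx(m.astype(np.uint8),cv2.MORPH_OPEN,np.ones((5,5)))
Q=W[m>0][:,:2];Q=Q[~((Q[:,0]<380)&(abs(Q[:,1]-255)<25))]
r=cv2.minAreaRect(Q.astype(np.float32));print(r,cv2.boxPoints(r))
# front edge fit: lowest mask pixel per column
cols=[u for u in range(255,380) if m[250:,u].any() and not 300<u<340]
E=np.array([W[250+np.where(m[250:,u])[0].max(),u] for u in cols])
k=np.polyfit(E[:,1],E[:,0],1);k=np.polyfit(E[abs(E[:,0]-np.polyval(k,E[:,1]))<2.5][:,1],E[abs(E[:,0]-np.polyval(k,E[:,1]))<2.5][:,0],1)
th=np.arctan(-k[0]);print("yaw deg",np.degrees(th),len(E))
for yaw in(th,np.radians(4.9)):
    X=np.array([np.cos(yaw),np.sin(yaw)]);Y=np.array([-X[1],X[0]])
    print("x ext",np.percentile(Q@X,[.5,99.5]),"y ext",np.percentile(Q@Y,[.5,99.5]),"knob xy surf",np.array([394,252])@X,252*Y[1]+394*Y[0])
    o=(np.percentile(Q@X,.5)+105-1)*X+(np.percentile(Q@Y,[.5,99.5]).mean())*Y
    print("o",o,"knob",o+X*-98.8+Y*-10)
```

```text
((490.64813232421875, 269.87872314453125), (209.96629333496094, 299.097412109375), 4.972659587860107) [[373.09717 409.7646 ]
 [399.02307 111.79292]
 [608.1991  129.99286]
 [582.2732  427.96454]]
yaw deg 4.88754111547416 83
x ext [407.31399334 614.9089852 ] y ext [ 80.72938117 372.82062392] knob xy surf 414.03782284315275 217.51478399249572
o [490.13348631 269.5145027 ] knob [392.54474095 251.13307783]
x ext [407.36296909 614.9817503 ] y ext [ 80.63598721 372.72883298] knob xy surf 414.08511132983375 217.42474692398562
o [490.13157489 269.53300446] knob [392.54682886 251.13035949]
```

```bash
cat >> h.py <<'E'
YAW=np.radians(4.93);O=np.array([490.6,269.9,0])
S=R.from_euler('z',YAW).as_matrix()
OUT=S@[-.574,0,.819];KNOB=O+S@[-98.8,-10,129.6]
def down(az):  # tool pointing down, tool x at azimuth az (deg)
    a=np.radians(az);x=np.array([np.cos(a),np.sin(a),0]);z=np.array([0,0,-1.]);return np.stack([x,np.cross(z,x),z],1)
def lean(turn=0):
    z=-OUT;x=S@[-.819,0,-.574];return np.stack([x,np.cross(z,x),z],1)@R.from_euler('z',turn,degrees=True).as_matrix()
def delta(pos,Rt,p0=None,R0=None):
    s=robot.get_state()
    if p0 is None:p0=s["ee_pos"]
    if R0 is None:R0=R.from_rotvec(s["tool_rot"]).as_matrix()
    print("shift",(R0.T@(np.array(pos)-p0)).round(1),"turn",np.degrees(R.from_matrix(R0.T@Rt).as_rotvec()).round(2))
E
python3 - <<'E'
from h import *
p0=np.array([239.8,-604.164,182.978])
print(KNOB)
delta([470,-250,340],down(100),p0)
delta(KNOB-OUT*-80,lean(),np.array([470,-250,340.]),down(100))
E
```

```text
[393.02490295 251.4462623  129.6       ]
shift [ 344.6 -244.5 -156.6] turn [-8.000e-02 -6.000e-02 -7.835e+01]
shift [511.3 -34.5 144.9] turn [-25.89 -28.29 -82.06]
```

send_rows:
  increments:
    - [[0,0,-50],[0,0,-8],0]
    - [[20,-15,-100],[0,0,-16],0]
    - [[60,-43,-140],[0,0,-24],0]
    - [[100,-72,-157],[0,0,-32],0]
    - [[140,-100,-157],[0,0,-40],0]
    - [[180,-128,-157],[0,0,-48],0]
    - [[220,-156,-157],[0,0,-56],0]
    - [[260,-185,-157],[0,0,-64],0]
    - [[300,-213,-157],[0,0,-72],0]
    - [[345,-245,-157],[0,0,-78.3],0]
    - [[345,-245,-157],[0,0,-78.3],0]
    - [[345,-245,-157],[0,0,-78.3],0]

```text
time_s: 1.3
ee_pos: [471.7, -245.6, 339.9]
tool_rot: [-2.012, -2.412, -0.002]
contact_force: [-0.5, -0.3, 0.3]
finger_gap: 1.0
grip_force: 0.0
```

send_rows:
  increments:
    - [[45,-3,0],[-2,-2,-7],0]
    - [[90,-6,0],[-4,-4,-14],0]
    - [[135,-9,0],[-6,-6,-21],0]
    - [[180,-12,0],[-8,-8,-28],0]
    - [[225,-15,0],[-11,-12,-35],0]
    - [[270,-18,0],[-13,-14,-42],0]
    - [[315,-21,0],[-15,-17,-49],0]
    - [[360,-24,20],[-18,-20,-56],0]
    - [[405,-27,50],[-20,-22,-63],0]
    - [[450,-30,80],[-22,-24,-70],0]
    - [[490,-33,100],[-24,-26,-76],0]
    - [[511,-34,115],[-26,-28,-82],0]

```text
time_s: 2.5
ee_pos: [357.7, 175.9, 255.6]
tool_rot: [0.138, 2.606, -0.017]
contact_force: [0.5, -1.1, -0.2]
finger_gap: 0.999
grip_force: 0.0
```

Run:
```python
from h import *
print(robot.get_state()["q"])
delta(KNOB+OUT*80,lean())
delta(KNOB+OUT*-19,lean())
```

```text
[ 0.18435604  0.06354918 -1.21771697  2.4310711   0.95756699  0.66534695
 -0.32949692]
shift [46.4 69.3 44.1] turn [-5.13 -4.47 -9.51]
shift [ 39.5  78.7 142.4] turn [-5.13 -4.47 -9.51]
```

send_rows:
  increments:
    - [[23,35,22],[-2.5,-2.2,-5],0]
    - [[46,69,44],[-5.1,-4.5,-9.5],0]
    - [[46,69,44],[-5.1,-4.5,-9.5],0]
    - [[46,69,44],[-5.1,-4.5,-9.5],0]
    - [[46,69,44],[-5.1,-4.5,-9.5],0]

```text
time_s: 3.0
ee_pos: [354.0, 262.9, 207.2]
tool_rot: [-0.106, 2.548, 0.014]
contact_force: [0.1, -0.0, 0.4]
finger_gap: 1.003
grip_force: 0.0
```

Run:
```python
from h import *
print(robot.get_state()["q"])
delta(KNOB+OUT*80,lean())
```

```text
[-0.2479506   0.4156345  -1.24448008  2.46681374  1.32825518  1.01702007
 -0.83408351]
shift [ 13.4 -14.7   5.8] turn [-0.85 -1.14  0.08]
```

Run:
```python
from h import *
delta(KNOB+OUT*30,lean())
```

```text
shift [ 12.4 -14.   55.8] turn [-0.85 -1.14  0.08]
```

send_rows:
  increments:
    - [[6,-7,20],[-0.8,-1.1,0],0]
    - [[12,-14,40],[-0.8,-1.1,0],0]
    - [[12,-14,56],[-0.8,-1.1,0],0]
    - [[12,-14,56],[-0.8,-1.1,0],0]
    - [[12,-14,56],[-0.8,-1.1,0],0]

```text
time_s: 3.5
ee_pos: [389.8, 269.0, 168.3]
tool_rot: [-0.1, 2.544, 0.009]
contact_force: [-0.1, -0.1, 1.2]
finger_gap: 0.999
grip_force: 0.0
```

Run:
```python
from h import *
print(robot.get_state()["q"])
delta(KNOB+OUT*30,lean())
delta(KNOB-OUT*19,lean())
for n in("scene","top"):
    p,d=robot.capture(n);b=dict(scene=np.s_[100:260,240:440],top=np.s_[150:310,260:460])[n]
    cv2.imwrite(f"pics/a_{n}.png",cv2.resize(p[b][:,:,::-1],None,fx=4,fy=3.5 if 0 else 3.7))
    W=cloud(n,d)
    for k,m in masks(p).items():
        bb=dict(scene=np.s_[140:220,280:360],top=np.s_[165:280,300:385])[n]
        mm=np.zeros_like(m);mm[bb]=m[bb];mm&=d>0;Q=W[mm];Q=Q[(Q[:,2]>60)&(Q[:,2]<170)]
        if len(Q)>8:print(n,k,len(Q),stats(Q))
```

```text
[-0.24430644  0.60761007 -1.2457858   2.46692582  1.48540042  1.15266662
 -0.9287498 ]
shift [ 20.7 -17.7   3.4] turn [-1.15 -0.94 -0.07]
shift [ 19.9 -16.8  52.4] turn [-1.15 -0.94 -0.07]
scene red 81 (array([382.6, 255.3, 130.6]), array([385.4, 255.6, 132.6]), array([-0.816, -0.097, -0.569]), np.float64(43.3))
scene blue 79 (array([523.4, 162.4, 131.6]), array([526.2, 162.6, 131.6]), array([-0.996, -0.088,  0.023]), np.float64(70.1))
top red 75 (array([400.5, 251.9, 146.2]), array([390.6, 251.1, 139.9]), array([-0.84 , -0.062, -0.539]), np.float64(55.2))
top blue 173 (array([528.5, 159.9, 134.3]), array([528.8, 159.9, 134.3]), array([-0.996, -0.089, -0.008]), np.float64(73.7))
```

View pics/a_scene.png

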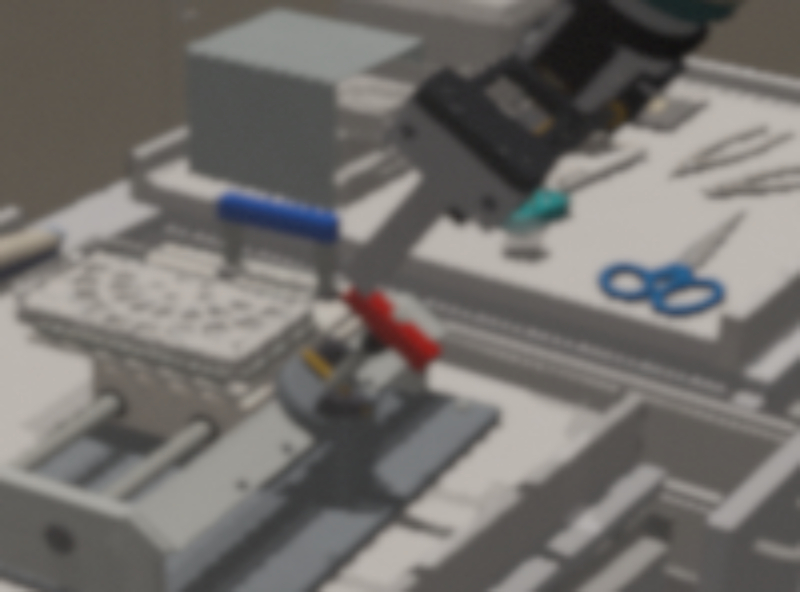

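The gripper approaches with its jaw axis along the rods, as it should. Joints 3 and 4 are at their limits, though, leaving the pose about 27 mm short. I'll fit an arm model to the recorded states to see whether another configuration can reach.

```bash
cat > kin.py <<'E'
import numpy as np,itertools
from scipy.optimize import least_squares
from scipy.spatial.transform import Rotation as R
LO=np.array([-3.06,-.37,-1.25,.18,-1.1,.23,-2.94]);HI=np.array([3.06,2.12,1.32,2.47,4.24,1.98,2.94])
D=[([1.12718414,.62921276,.03847237,1.51824066,-.02700333,.99625738,-.02000374],[239.569,-603.592,182.18],[-3.08417,-.5896065,.000512]),
([.18435604,.06354918,-1.21771697,2.4310711,.95756699,.66534695,-.32949692],[357.7,175.9,255.6],[.138,2.606,-.017]),
([-.2479506,.4156345,-1.24448008,2.46681374,1.32825518,1.01702007,-.83408351],[354,262.9,207.2],[-.106,2.548,.014]),
([-.24430644,.60761007,-1.2457858,2.46692582,1.48540042,1.15266662,-.9287498],[389.8,269,168.3],[-.1,2.544,.009])]
def z(a):return R.from_euler('z',a).as_matrix()
def y(a):return R.from_euler('y',a).as_matrix()
def fk(q,s,k,L):
    h,a,e1,e2,b,w,c,w2,s0=L
    M=z(s[0]*q[0]+k[0]);p=np.array([0,0,h])+M@[s0,0,0];M=M@y(q[1]);p=p+M@[e1,0,a]
    M=M@z(s[1]*q[2])@y(q[3]);p=p+M@[e2,0,b];M=M@z(s[2]*q[4]);p=p+M@[w,0,0];M=M@y(q[5]);p=p+M@[w2,0,c]
    return p,M@z(s[3]*q[6]+k[1])
def fit(v=0):
    best=None
    for s in itertools.product([1,-1],repeat=4):
        f=lambda k:np.concatenate([R.from_matrix(R.from_rotvec(r).as_matrix().T@fk(q,s,k,np.zeros(9))[1]).as_rotvec() for q,p,r in D])
        for k0 in itertools.product([0,1.57,3.1,-1.57],repeat=2):
            o=least_squares(f,k0)
            if best is None or o.cost<best[0]:best=(o.cost,s,o.x)
    c,s,k=best
    g=lambda L:np.concatenate([(fk(q,s,k,L)[0]-p) for q,p,r in D]+[(L-[350,400,0,0,400,0,200,0,0])*.003])
    o=least_squares(g,[350,400,0,0,400,0,200,0,0.])
    if v:print(c,s,k,o.x.round(1),o.fun[:-9].round(1))
    return s,k,o.x
def ik(p,Rt,m,q0=None,n=60,seed=0,fix={}):
    rng=np.random.default_rng(seed);out=[]
    def f(q):
        pp,M=fk(q,*m);return np.r_[(pp-p)/100,R.from_matrix(M.T@Rt).as_rotvec(),[3*(q[i]-v) for i,v in fix.items()]]
    for i in range(n):
        o=least_squares(f,q0 if q0 is not None and i==0 else rng.uniform(LO,HI),bounds=(LO-1e-6,HI+1e-6))
        if o.cost<1e-5:out.append(o.x)
    return np.array(out)
E
python3 - <<'E'
from h import *
import kin
m=kin.fit(1)
for t in(0,70):
  for nm,P in(("pre",KNOB+OUT*30),("grasp",KNOB-OUT*19),("pulled",KNOB+OUT*2)):
    s=kin.ik(P,lean(t),m,n=25)
    print(t,nm,len(s)); 
    if len(s):print(s[np.argsort(s[:,2])][::max(1,len(s)//5)].round(2))
E
```

```text
1.7502905634585236e-07 (-1, -1, -1, -1) [3.76717789e-04 1.57104134e+00] [ 609.5  482.9 -197.8   82.3  290.6  281.5  471.7 -313.9  166. ] [22.2  9.9 -1.5 -0.8  1.4  2.   3.1 -4.3 -6.1 -2.6  4.1  5.6]
0 pre 2
[[-1.73 -0.37  0.17  2.43  0.75  1.14 -0.26]
 [-1.95 -0.3   0.37  2.43  0.82  1.11 -0.37]]
0 grasp 7
[[-1.31  1.25  0.02  2.47  2.44  0.94 -2.26]
 [-1.31  1.25  0.02  2.47  2.44  0.94 -2.26]
 [-1.31  1.25  0.02  2.47  2.44  0.94 -2.26]
 [-1.31  1.25  0.02  2.47  2.44  0.94 -2.26]
 [-1.31  1.25  0.02  2.47  2.44  0.94 -2.26]
 [-1.31  1.25  0.02  2.47  2.44  0.94 -2.26]
 [-2.34 -0.37  0.81  2.47  1.01  1.14 -0.45]]
0 pulled 1
[[-2.07 -0.37  0.51  2.45  0.88  1.16 -0.36]]
70 pre 3
[[-1.72 -0.37  0.16  2.43  0.75  1.15 -1.48]
 [-1.72 -0.37  0.16  2.43  0.75  1.15 -1.48]
 [-1.73 -0.37  0.17  2.43  0.75  1.14 -1.48]]
70 grasp 3
[[-1.31  1.25  0.02  2.47  2.44  0.94  2.8 ]
 [-1.31  1.25  0.02  2.47  2.44  0.94  2.8 ]
 [-2.34 -0.37  0.81  2.47  1.01  1.14 -1.67]]
70 pulled 1
[[-2.07 -0.37  0.51  2.45  0.88  1.16 -1.58]]
```

send_rows:
  increments:
    - [[-20,0,-30],[0,0,0],0]
    - [[-40,0,-60],[0,0,0],0]
    - [[-80,0,-70],[0,0,0],0]
    - [[-120,0,-70],[0,0,0],0]
    - [[-168,0,-66],[0,0,0],0]
    - [[-168,0,-66],[0,0,0],0]

```text
time_s: 4.2
ee_pos: [496.0, 280.6, 320.6]
tool_rot: [-0.093, 2.539, 0.013]
contact_force: [-1.0, -0.8, 0.2]
finger_gap: 1.001
grip_force: 0.0
```

```bash
cat > log.py <<'E'
from station import robot
import json
s=robot.get_state();open("log.txt","a").write(json.dumps([list(s["q"]),list(s["ee_pos"]),list(s["tool_rot"])])+"\n");print(s["q"].round(3),s["ee_pos"].round(1))
E
python3 log.py
```

```text
[ 0.113  0.324 -1.23   2.081  1.11   0.924 -0.111] [496.  280.6 320.6]
```

send_rows:
  increments:
    - [[-20,0,-10],[0,0,8],0]
    - [[-40,0,-20],[0,0,16],0]
    - [[-60,0,-30],[0,0,24],0]
    - [[-60,0,-30],[0,0,32],0]
    - [[-60,0,-30],[0,0,40],0]
    - [[-60,0,-30],[0,0,40],0]

```text
time_s: 4.8
ee_pos: [522.4, 284.5, 374.9]
tool_rot: [0.779, 2.45, 0.279]
contact_force: [-0.0, 0.9, 0.2]
finger_gap: 0.998
grip_force: 0.0
```

```bash
python3 log.py
```

```text
[ 0.129  0.259 -1.157  1.935  0.932  0.924 -0.54 ] [522.4 284.5 374.9]
```

send_rows:
  increments:
    - [[0,0,0],[8,0,8],0]
    - [[0,0,0],[16,0,8],0]
    - [[0,0,0],[24,0,8],0]
    - [[0,0,0],[24,0,8],0]

```text
time_s: 5.2
ee_pos: [524.0, 287.3, 372.3]
tool_rot: [1.124, 2.497, -0.197]
contact_force: [-0.1, 0.7, -0.5]
finger_gap: 0.999
grip_force: 0.0
```

```bash
python3 log.py
```

```text
[-0.22   0.527 -1.008  1.494  0.827  1.562 -0.572] [524.  287.3 372.3]
```

send_rows:
  increments:
    - [[0,0,0],[0,-8,8],0]
    - [[0,0,0],[0,-16,16],0]
    - [[0,0,0],[0,-20,24],0]
    - [[0,0,0],[0,-20,30],0]
    - [[0,0,0],[0,-20,30],0]

```text
time_s: 5.7
ee_pos: [522.3, 285.4, 373.5]
tool_rot: [1.545, 1.829, -0.214]
contact_force: [-0.2, 0.5, 0.0]
finger_gap: 1.0
grip_force: 0.0
```

```bash
python3 log.py
```

```text
[-0.554  0.6   -0.766  1.487  0.976  1.761 -1.254] [522.3 285.4 373.5]
```

```bash
cat > kin2.py <<'E'
from kin import *
import json
D2=[(np.array(a),np.array(b),np.array(c)) for a,b,c in D+[json.loads(l) for l in open("log.txt")]]
SG=(-1,-1,-1,-1);K=[0,np.pi/2]
# vectors: h(z only), after j2 (x,y,z), after j4, after j5/j6..., tool(x,z)
def fk(q,L):
    M=z(-q[0]);p=np.array([0,0,L[0]]);M=M@y(q[1]);p=p+M@[0,L[10],0]
    M=M@z(-q[2]);p=p+M@[L[1],L[2],L[3]];M=M@y(q[3]);p=p+M@[L[4],0,0];M=M@z(-q[4]);p=p+M@[0,L[5],L[6]]
    M=M@y(q[5]);p=p+M@[L[7],L[8],0];M=M@z(-q[6]+np.pi/2);p=p+M@[0,0,L[9]];return p,M
P0=np.array([365,20,0,395,-20,0,385,-60,0,300,0.])
def fit(v=0,reg=.01):
    g=lambda L:np.concatenate([fk(q,L)[0]-p for q,p,r in D2]+[(L-P0)*reg])
    o=least_squares(g,P0)
    if v:print(o.x.round(1),o.fun[:-11].reshape(-1,3).round(1).tolist())
    return o.x
def ik(p,Rt,L,n=25,seed=0,mg=.02,q0=None):
    rng=np.random.default_rng(seed);out=[]
    def f(q):
        pp,M=fk(q,L);return np.r_[(pp-p)/100,R.from_matrix(M.T@Rt).as_rotvec()]
    for i in range(n):
        o=least_squares(f,rng.uniform(LO+mg,HI-mg),bounds=(LO+mg,HI-mg),max_nfev=60)
        if o.cost<1e-5:out.append(o.x)
    return np.array(out)
E
python3 - <<'E'
from h import *
import kin2
L=kin2.fit(1)
for t in(0,70,180,250):
  for nm,P in(("pre",KNOB+OUT*30),("grasp",KNOB-OUT*19),("pulled",KNOB+OUT*2)):
    s=kin2.ik(P,lean(t),L,mg=.0)
    print(t,nm,len(s)); 
    if len(s):print(s[np.argsort(s[:,2])][::max(1,len(s)//6)].round(2))
E
```

```text
[ 3.363e+02  1.000e-01 -1.620e+01  5.590e+02 -0.000e+00 -2.000e-01
  3.821e+02  0.000e+00 -2.000e-01  3.982e+02 -1.150e+01] [[-0.0, -0.0, 0.0], [0.0, -0.0, 0.0], [-0.0, 0.0, -0.0], [0.0, -0.0, 0.0], [0.0, -0.0, -0.0], [0.0, 0.0, -0.0], [-0.0, 0.0, 0.0], [-0.0, -0.0, -0.0]]
0 pre 0
0 grasp 0
0 pulled 0
70 pre 0
70 grasp 0
70 pulled 0
180 pre 0
180 grasp 0
180 pulled 0
250 pre 0
250 grasp 0
250 pulled 0
```

```bash
cat >> h.py <<'E'
P_=S@[.819,0,.574];Y_=S[:,1]
def gpose(th,pull=0,back=0,dl=15,half=1):
    """end grip: tool y along the bar, tilted dl about the bar towards knob +y"""
    t=np.radians(th);d=np.radians(dl)
    yk=np.cos(t)*Y_+np.sin(t)*P_;xk=np.cos(t)*P_-np.sin(t)*Y_
    zt=-(np.cos(d)*OUT+np.sin(d)*yk);yt=half*xk
    M=np.stack([np.cross(yt,zt),yt,zt],1)
    return KNOB+OUT*pull+zt*(19-back),M
E
python3 - <<'E'
from h import *
import kin2
L=kin2.fit()
for half in(1,-1):
 for dl in(13,18):
  for th,pull,back in((0,0,70),(0,0,0),(0,18,0),(35,18,0),(70,18,0),(70,12,40)):
    s=kin2.ik(*gpose(th,pull,back,dl,half),L,n=20,mg=.02)
    print(half,dl,th,pull,back,len(s)); 
    if len(s):print(s[np.argsort(s[:,2])][::max(1,len(s)//2)].round(2).tolist())
E
```

```text
1 13 0 0 70 8
[[-0.54, 0.61, -1.07, 2.36, 1.25, 1.27, -2.49], [-1.25, 0.42, -0.02, 2.38, 1.16, 0.72, -2.29]]
1 13 0 0 0 9
[[-0.7, 0.63, -0.64, 2.4, 1.46, 1.02, -2.57], [-1.13, 0.56, -0.02, 2.41, 1.48, 0.65, -2.56], [-1.58, 0.66, 0.65, 2.42, 1.52, 0.25, -2.55]]
1 13 0 18 0 10
[[-0.44, 0.78, -1.14, 2.4, 1.4, 1.38, -2.58], [-1.16, 0.52, -0.01, 2.42, 1.4, 0.66, -2.49]]
1 13 35 18 0 10
[[-0.51, 0.55, -0.78, 2.35, 1.32, 0.93, -2.92], [-1.24, 0.47, 0.25, 2.37, 1.16, 0.42, -2.7]]
1 13 70 18 0 2
[[-0.4, 0.48, -0.72, 2.36, 1.32, 0.71, 2.91], [-0.45, 0.46, -0.65, 2.37, 1.31, 0.67, 2.92]]
1 13 70 12 40 11
[[-0.11, 0.58, -1.23, 2.34, 1.25, 1.01, 2.92], [-1.16, 0.33, 0.25, 2.36, 0.84, 0.36, -2.86], [-1.76, 0.64, 1.27, 2.37, -1.01, 0.39, -0.9]]
1 18 0 0 70 8
[[-0.5, 0.77, -1.23, 2.28, 1.21, 1.53, -2.52], [-1.63, 0.52, 0.49, 2.31, 0.88, 0.59, -2.0]]
1 18 0 0 0 10
[[-0.43, 0.93, -1.21, 2.32, 1.37, 1.58, -2.57], [-1.36, 0.62, 0.27, 2.35, 1.25, 0.56, -2.35]]
1 18 0 18 0 9
[[-0.44, 0.89, -1.23, 2.33, 1.33, 1.57, -2.57], [-1.4, 0.58, 0.3, 2.35, 1.17, 0.57, -2.28], [-1.89, 0.94, 1.2, 2.36, -0.86, 0.25, -0
[... 1235 characters left out ...]
76, -1.2, 2.28, 1.2, 1.51, 0.63], [-1.31, 0.47, 0.03, 2.3, 1.03, 0.79, 0.95], [-1.65, 0.52, 0.51, 2.31, 0.86, 0.58, 1.16]]
-1 18 0 0 0 8
[[-0.54, 0.79, -0.97, 2.32, 1.37, 1.34, 0.6], [-1.17, 0.6, -0.01, 2.34, 1.29, 0.72, 0.73]]
-1 18 0 18 0 6
[[-0.58, 0.72, -0.92, 2.33, 1.32, 1.29, 0.63], [-1.31, 0.56, 0.15, 2.35, 1.21, 0.64, 0.82]]
-1 18 35 18 0 9
[[-0.29, 0.76, -1.19, 2.26, 1.25, 1.3, 0.25], [-1.04, 0.48, -0.01, 2.28, 1.0, 0.61, 0.59], [-1.6, 0.62, 0.82, 2.3, 0.14, 0.29, 1.5]]
-1 18 70 18 0 8
[[-0.34, 0.5, -0.77, 2.28, 1.13, 0.74, -0.02], [-0.59, 0.43, -0.41, 2.29, 1.02, 0.57, 0.11]]
-1 18 70 12 40 8
[[-0.18, 0.5, -1.03, 2.25, 1.07, 0.89, 0.02], [-0.95, 0.34, 0.05, 2.27, 0.65, 0.48, 0.49]]
```

Run:
```python
from h import *
p,M=gpose(0,0,90,15,-1);print(p,M.round(2))
delta(p+[0,0,60],M)
```

```text
[352.22597571 266.37142857 185.76762087] [[-0.06 -0.82  0.57]
 [-0.98 -0.07 -0.21]
 [ 0.21 -0.57 -0.79]]
shift [  66.8 -200.2   33.1] turn [ -28.07  -14.33 -160.15]
```

send_rows:
  increments:
    - [[0,-15,0],[-1.4,-0.7,-8],0]
    - [[0,-30,0],[-2.8,-1.4,-16],0]
    - [[0,-45,0],[-4.2,-2.1,-24],0]
    - [[0,-60,0],[-5.6,-2.8,-32],0]
    - [[10,-75,0],[-7,-3.5,-40],0]
    - [[20,-90,0],[-8.4,-4.2,-48],0]
    - [[25,-100,0],[-9.8,-5,-56],0]
    - [[30,-100,0],[-11.2,-5.7,-64],0]
    - [[30,-100,0],[-12.6,-6.4,-72],0]
    - [[30,-100,0],[-14,-7.2,-80],0]
    - [[30,-100,0],[-14,-7.2,-80],0]

```text
time_s: 6.8
ee_pos: [431.2, 280.7, 325.0]
tool_rot: [-0.122, 2.383, -0.652]
contact_force: [-0.9, 0.1, -0.8]
finger_gap: 1.0
grip_force: 0.0
```

Run:
```python
from h import *
print(robot.get_state()["q"].round(2))
p,M=gpose(0,0,90,15,-1)
delta(p+[0,0,60],M)
```

```text
[-0.53  0.58 -1.06  1.94  1.09  1.7  -0.33]
shift [110.7  19.6   9.5] turn [-14.07  -7.19 -80.08]
```

send_rows:
  increments:
    - [[0,0,0],[-1.4,-0.7,-8],0]
    - [[0,0,0],[-2.8,-1.4,-16],0]
    - [[0,0,0],[-4.2,-2.1,-24],0]
    - [[10,0,0],[-5.6,-2.8,-32],0]
    - [[20,2,0],[-7,-3.5,-40],0]
    - [[40,6,0],[-8.4,-4.2,-48],0]
    - [[60,10,0],[-9.8,-5,-56],0]
    - [[80,14,5],[-11.2,-5.7,-64],0]
    - [[100,18,10],[-12.6,-6.4,-72],0]
    - [[110,20,10],[-14,-7.2,-80],0]
    - [[110,20,10],[-14,-7.2,-80],0]

```text
time_s: 7.9
ee_pos: [353.4, 267.2, 245.2]
tool_rot: [-1.933, 1.94, -0.851]
contact_force: [0.2, 0.8, -0.2]
finger_gap: 0.999
grip_force: 0.0
```

Run:
```python
from h import *
print(robot.get_state()["q"].round(2))
p,M=gpose(0,0,90,15,-1)
delta(p+[0,0,60],M);delta(*gpose(0,0,40,15,-1))
```

```text
[-0.44  0.51 -1.22  2.24  1.08  1.39  0.85]
shift [ 1.   0.7 -1. ] turn [-0.06 -0.12 -0.34]
shift [-11.7  35.3  96.4] turn [-0.06 -0.12 -0.34]
```

send_rows:
  increments:
    - [[-4,12,32],[0,0,0],0]
    - [[-8,24,64],[0,0,0],0]
    - [[-12,35,96],[0,-0.1,-0.3],0]
    - [[-12,35,96],[0,-0.1,-0.3],0]
    - [[-12,35,96],[0,-0.1,-0.3],0]

```text
time_s: 8.4
ee_pos: [380.9, 257.5, 147.0]
tool_rot: [-1.938, 1.937, -0.85]
contact_force: [0.0, 0.5, 0.7]
finger_gap: 1.0
grip_force: 0.0
```

Run:
```python
from h import *
print(robot.get_state()["q"].round(2))
delta(*gpose(0,0,40,15,-1));delta(*gpose(0,0,0,15,-1))
for n in("scene",):
    p,d=robot.capture(n)
    cv2.imwrite(f"pics/b_{n}.png",cv2.resize(p[120:240,260:420,::-1],None,fx=5,fy=5))
```

```text
[-0.51  0.72 -1.08  2.34  1.3   1.35  0.61]
shift [1.4 0.5 1. ] turn [-0.01 -0.02 -0.14]
shift [ 1.4  0.6 41. ] turn [-0.01 -0.02 -0.14]
```

View pics/b_scene.png

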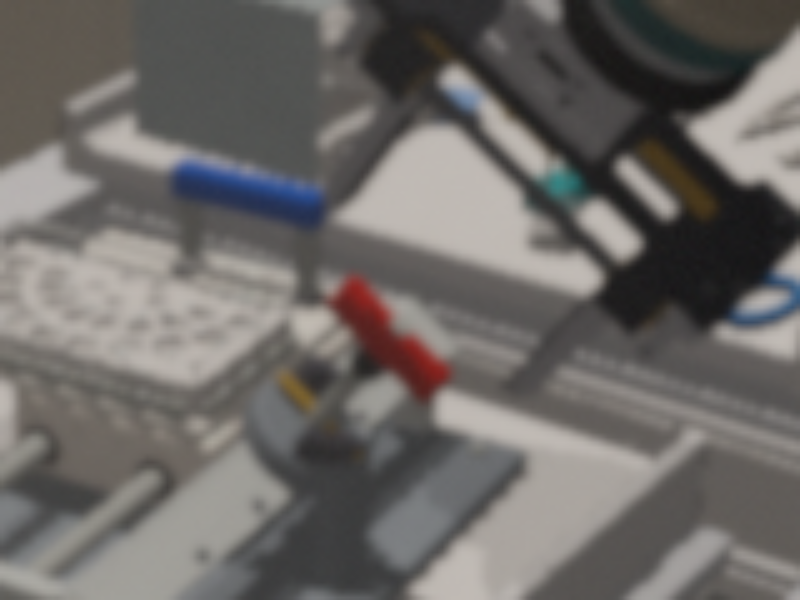

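The fingers straddle the red bar (345,290)–(440,380) lengthwise, so I'll move in and close.

send_rows:
  increments:
    - [[1,0,15],[0,0,0],0]
    - [[1,0,30],[0,0,0],0]
    - [[1.4,0.5,41],[0,0,-0.1],0]
    - [[1.4,0.5,41],[0,0,-0.1],0]
    - [[1.4,0.5,41],[0,0,-0.1],0.3]
    - [[1.4,0.5,41],[0,0,-0.1],1]
    - [[1.4,0.5,41],[0,0,-0.1],1]
    - [[1.4,0.5,41],[0,0,-0.1],1]
    - [[1.4,0.5,41],[0,0,-0.1],1]

```text
time_s: 9.35
ee_pos: [404.2, 247.3, 114.3]
tool_rot: [-1.942, 1.933, -0.851]
contact_force: [-1.4, 0.1, 1.3]
finger_gap: 0.632
grip_force: 30.0
```

Run:
```python
from h import *
s=robot.get_state();print(s["q"].round(2),s["finger_gap"],s["grip_force"],s["contact_force"])
delta(*gpose(0,0,0,15,-1))
delta(*gpose(0,18.5,0,15,-1))
```

```text
[-0.49  0.79 -1.03  2.37  1.41  1.35  0.57] 0.6324443447427067 30.006662607192993 [-1.44648258  0.05888501  1.32497369]
shift [-0.   0.  -0.3] turn [-0.05 -0.    0.09]
shift [  4.7   0.  -18.2] turn [-0.05 -0.    0.09]
```

send_rows:
  increments:
    - [[1.5,0,-5],[0,0,0],1]
    - [[2.5,0,-10],[0,0,0],1]
    - [[4,0,-15],[0,0,0],1]
    - [[5,0,-18.5],[0,0,0],1]
    - [[5,0,-18.5],[0,0,0],1]
    - [[5,0,-18.5],[0,0,0],1]

```text
time_s: 9.95
ee_pos: [393.6, 246.3, 129.5]
tool_rot: [-1.942, 1.934, -0.85]
contact_force: [7.0, 0.2, -9.1]
finger_gap: 0.632
grip_force: 30.0
```

```bash
cat >> h.py <<'E'
def redk(box=np.s_[130:230,270:370]):
    p,d=robot.capture("scene");W=cloud("scene",d);m=masks(p)["red"]&(d>0);k=np.zeros_like(m);k[box]=m[box]
    Q=W[k];Q=Q[(Q[:,2]>90)&(Q[:,2]<190)];q=Q-(O+S@[-50,-10,60])
    print("red n",len(Q),"out(median)",np.percentile(q@OUT,[10,50,90]).round(1),stats(Q));return p
E
python3 - <<'E'
from h import *
s=robot.get_state();print(s["q"].round(2),s["finger_gap"],s["contact_force"].round(1),"out force",s["contact_force"]@OUT)
delta(*gpose(0,18.5,0,15,-1))
redk()
M0=gpose(0,19,0,15,-1)
for t in(8,16,24,32,40,48,56,64,70):
    delta(*gpose(t,19,0,15,-1),*M0)
E
```

```text
[-0.5   0.75 -1.05  2.37  1.37  1.34  0.59] 0.6321011692964932 [ 7.   0.2 -9.1] out force -11.466778257395475
shift [-0.1 -0.  -0.4] turn [-0.    0.    0.07]
red n 2 out(median) [112.4 113.1 113.9] (array([369.7, 252.9, 147.7]), array([369.7, 252.9, 147.7]), array([ 0.523, -0.848, -0.089]), np.float64(5.4))
shift [-0.   0.7 -0. ] turn [-2.07  0.    7.73]
shift [-0.2  1.4 -0. ] turn [-4.14  0.   15.45]
shift [-0.4  2.  -0.1] turn [-6.21  0.   23.18]
shift [-0.7  2.6 -0.2] turn [-8.28  0.   30.91]
shift [-1.1  3.2 -0.3] turn [-10.35   0.    38.63]
shift [-1.6  3.7 -0.4] turn [-12.42   0.    46.36]
shift [-2.1  4.1 -0.6] turn [-14.49   0.    54.09]
shift [-2.7  4.4 -0.7] turn [-16.56   0.    61.82]
shift [-3.1  4.6 -0.8] turn [-18.12   0.    67.61]
```

send_rows:
  increments:
    - [[0,0.6,-0.4],[-1.6,0,6],1]
    - [[-0.1,1.1,-0.4],[-3.2,0,12],1]
    - [[-0.2,1.6,-0.4],[-4.8,0,18],1]
    - [[-0.4,2,-0.4],[-6.4,0,24],1]
    - [[-0.7,2.5,-0.5],[-8,0,30],1]
    - [[-1,3,-0.6],[-9.6,0,36],1]
    - [[-1.3,3.4,-0.7],[-11.2,0,42],1]
    - [[-1.7,3.7,-0.8],[-12.8,0,48],1]
    - [[-2.1,4.1,-0.9],[-14.4,0,54],1]
    - [[-2.6,4.4,-1],[-16,0,60],1]
    - [[-3.1,4.6,-1.1],[-18.1,0,67.6],1]
    - [[-3.1,4.6,-1.1],[-18.1,0,67.6],1]

```text
time_s: 11.2
ee_pos: [390.3, 248.3, 127.5]
tool_rot: [-0.559, 2.727, -0.188]
contact_force: [5.6, 1.8, -10.3]
finger_gap: 0.631
grip_force: 30.0
```

Run:
```python
from h import *
s=robot.get_state();print(s["q"].round(2),s["finger_gap"],s["contact_force"].round(1),"out force",s["contact_force"]@OUT,s["moment"])
delta(*gpose(70,18.5,0,15,-1));delta(*gpose(70,11.5,0,15,-1));delta(*gpose(70,11.5,60,15,-1))
```

```text
[-0.15  0.62 -1.11  2.33  1.3   0.96 -0.23] 0.631222635368726 [  5.6   1.8 -10.3] out force -11.675368735124168 [ 0.6046534  -0.40678224  0.11505174]
shift [ 0.5  1.5 -0.1] turn [-0.07  0.03 -0.19]
shift [-1.3  1.5  6.7] turn [-0.07  0.03 -0.19]
shift [ -1.3   1.4 -53.3] turn [-0.07  0.03 -0.19]
```

send_rows:
  increments:
    - [[-0.4,0.5,2],[0,0,0],1]
    - [[-0.8,0.7,4],[0,0,0],1]
    - [[-1.3,1,6],[0,0,0],1]
    - [[-1.5,1,7.2],[0,0,0],1]
    - [[-1.5,1,7.2],[0,0,0],1]

```text
time_s: 11.7
ee_pos: [393.8, 248.9, 121.9]
tool_rot: [-0.563, 2.724, -0.194]
contact_force: [2.3, -2.3, 4.2]
finger_gap: 0.63
grip_force: 30.0
```

Run:
```python
from h import *
s=robot.get_state();print(s["finger_gap"],s["contact_force"].round(1),"out force",s["contact_force"]@OUT)
delta(*gpose(70,12,0,15,-1))
```

```text
0.6303860653756349 [ 2.3 -2.3  4.2] out force 2.246375776620104
shift [ 0.3  1.1 -0.2] turn [-0.3   0.1   0.04]
```

send_rows:
  increments:
    - [[0,0,0],[0,0,0],0.2]
    - [[0,0,0],[0,0,0],0]
    - [[0,0,0],[0,0,0],0]
    - [[0,0,-20],[0,0,0],0]
    - [[0,0,-45],[0,0,0],0]
    - [[0,0,-60],[0,0,0],0]

```text
time_s: 12.3
ee_pos: [370.0, 254.5, 177.7]
tool_rot: [-0.568, 2.727, -0.187]
contact_force: [1.2, 0.0, 0.0]
finger_gap: 1.002
grip_force: 0.0
```

Run:
```python
from h import *
s=robot.get_state();print(s["q"].round(2),s["finger_gap"],s["contact_force"].round(1))
p=redk();cv2.imwrite("pics/c.png",cv2.resize(p[120:240,260:420,::-1],None,fx=5,fy=5))
H=np.array([527.5,160,125]);az=4.93
for a in(az,az+180):delta(H+[0,0,60],down(a))
p0,M0=s["ee_pos"],R.from_rotvec(s["tool_rot"]).as_matrix();print((M0.T@[0,0,100]).round(1))
```

```text
[-0.12  0.5  -1.18  2.29  1.11  0.96 -0.07] 1.0024148262856336 [1.2 0.  0. ]
red n 74 out(median) [ 97.8 104.4 107.7] (array([379.7, 267. , 144.8]), array([383. , 259.3, 146.7]), array([-0.374,  0.901, -0.221]), np.float64(50.8))
shift [ -97.7 -145.3   57.3] turn [ -28.29  -11.93 -158.75]
shift [ -97.7 -145.3   57.3] turn [-8.43 20.   18.42]
[-30.9 -19.7 -93.1]
```

View pics/c.png

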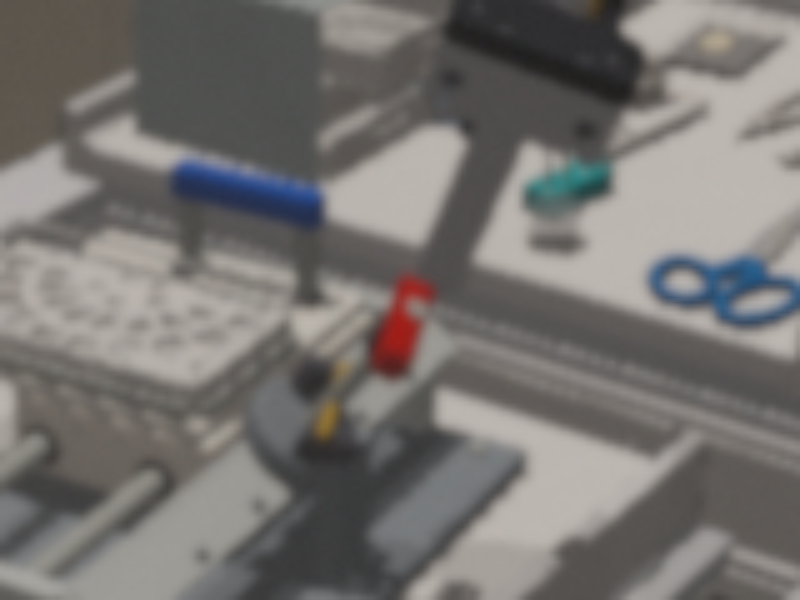

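Knob (400,325) is turned about 70° and stays out after release. Next is the blue bar at (250,190).

send_rows:
  increments:
    - [[-13,-10,-40],[0,0,0],0.3]
    - [[-28,-18,-80],[-1,3,3],0.6]
    - [[-50,-50,-85],[-2,7,6],0.6]
    - [[-80,-90,-60],[-4,12,11],0.6]
    - [[-95,-125,-10],[-6,16,15],0.6]
    - [[-98,-145,30],[-8.4,20,18.4],0.6]
    - [[-98,-145,57],[-8.4,20,18.4],0.6]
    - [[-98,-145,57],[-8.4,20,18.4],0.6]
    - [[-98,-145,57],[-8.4,20,18.4],0.6]

```text
time_s: 13.25
ee_pos: [526.7, 159.1, 182.1]
tool_rot: [0.133, -3.134, 0.003]
contact_force: [-0.6, 0.7, -0.2]
finger_gap: 0.4
grip_force: 0.0
```

Run:
```python
from h import *
s=robot.get_state();print(s["q"].round(2),s["finger_gap"],s["contact_force"].round(1))
delta(np.array([527.5,160,125])-[0,0,18],down(184.93))
redk();p,d=robot.capture("top");cv2.imwrite("pics/d.png",cv2.resize(p[150:290,240:400,::-1],None,fx=5,fy=4.2857 if 0 else 4))
```

```text
[ 0.28  0.68 -1.03  1.78  0.66  1.08  0.67] 0.4002107138968819 [-0.6  0.7 -0.2]
shift [-1.3  1.  75.1] turn [-0.12 -0.28 -0.06]
red n 94 out(median) [ 98.1 104.8 107.6] (array([383. , 264.4, 145.4]), array([386.6, 254.9, 147.8]), array([-0.35 ,  0.908, -0.23 ]), np.float64(54.6))
```

View pics/d.png

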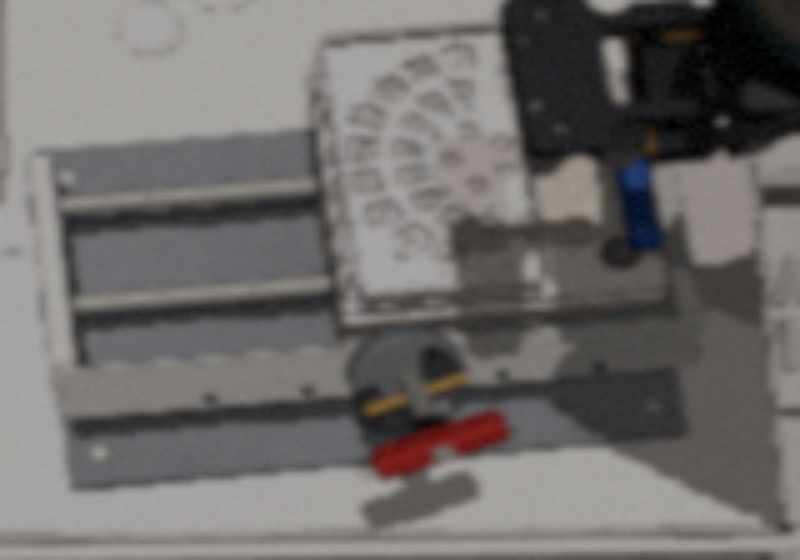

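The knob (440,445) rests turned, and the gripper is above the blue bar (640,205). I'll descend and grip.

send_rows:
  increments:
    - [[-1,1,25],[0,-0.3,0],0.6]
    - [[-1,1,50],[0,-0.3,0],0.6]
    - [[-1,1,66],[0,-0.3,0],0.6]
    - [[-1,1,73],[0,-0.3,0],0.6]
    - [[-1,1,73],[0,-0.3,0],0.6]
    - [[-1,1,73],[0,-0.3,0],1]
    - [[-1,1,73],[0,-0.3,0],1]
    - [[-1,1,73],[0,-0.3,0],1]
    - [[-1,1,73],[0,-0.3,0],1]

```text
time_s: 14.25
ee_pos: [529.4, 158.1, 110.2]
tool_rot: [-0.13, 3.135, -0.007]
contact_force: [0.2, -2.2, 3.9]
finger_gap: 0.133
grip_force: 30.0
```

send_rows:
  increments:
    - [[0,3,0],[0,0,0],1]
    - [[0,6,0],[0,0,0],1]
    - [[0,10,0],[0,0,0],1]
    - [[0,14,0],[0,0,0],1]
    - [[0,18,0],[0,0,0],1]
    - [[0,22,0],[0,0,0],1]
    - [[0,26,0],[0,0,0],1]
    - [[0,30,0],[0,0,0],1]
    - [[0,34,0],[0,0,0],1]
    - [[0,38,0],[0,0,0],1]
    - [[0,40,0],[0,0,0],1]
    - [[0,40,0],[0,0,0],1]

```text
time_s: 15.45
ee_pos: [525.8, 198.5, 110.2]
tool_rot: [-0.131, 3.135, -0.006]
contact_force: [-0.4, -1.9, 5.2]
finger_gap: 0.134
grip_force: 30.0
```

send_rows:
  increments:
    - [[0,0,0],[0,0,0],0.6]
    - [[0,0,0],[0,0,0],0.6]
    - [[0,0,0],[0,0,0],0.6]
    - [[0,0,-40],[0,0,0],0.6]
    - [[0,0,-80],[0,0,0],0.6]
    - [[0,0,-120],[0,0,0],0.4]
    - [[0,0,-120],[0,0,0],0.2]

```text
time_s: 16.15
ee_pos: [527.4, 202.0, 234.5]
tool_rot: [-0.131, 3.128, 0.002]
contact_force: [0.3, 0.8, 0.1]
finger_gap: 0.533
grip_force: 0.0
```

Run:
```python
from h import *
s=robot.get_state();print(s["q"].round(2),s["finger_gap"],s["contact_force"].round(1))
redk()
p,M=gpose(70,12,60,15,-1);delta(p+[-10,0,40],M);delta(p,M)
```

```text
[ 0.22  0.64 -1.06  1.69  0.6   1.17  0.66] 0.5327002139102621 [0.3 0.8 0.1]
red n 96 out(median) [ 96.9 105.  107.5] (array([382.3, 263. , 145.1]), array([385.4, 255.1, 147. ]), array([-0.358,  0.907, -0.223]), np.float64(53.9))
shift [160.1  66.3  13. ] turn [  8.34 -19.43 -18.37]
shift [150.4  65.6  53.1] turn [  8.34 -19.43 -18.37]
```

send_rows:
  increments:
    - [[40,16,-15],[2,-5,-4.5],0]
    - [[80,33,-10],[4,-10,-9],0]
    - [[120,50,0],[6,-15,-14],0]
    - [[155,64,10],[8.3,-19.4,-18.4],0]
    - [[155,66,35],[8.3,-19.4,-18.4],0]
    - [[150,66,53],[8.3,-19.4,-18.4],0]
    - [[150,66,53],[8.3,-19.4,-18.4],0]
    - [[150,66,53],[8.3,-19.4,-18.4],0]

```text
time_s: 17.0
ee_pos: [369.7, 251.9, 175.3]
tool_rot: [-0.568, 2.734, -0.189]
contact_force: [-0.3, -0.8, 0.2]
finger_gap: 1.001
grip_force: 0.0
```

Run:
```python
from h import *
s=robot.get_state();print(s["q"].round(2),s["finger_gap"],s["contact_force"].round(1))
delta(*gpose(70,12,60,15,-1));delta(*gpose(70,12,0,15,-1))
```

```text
[-0.21  0.42 -1.    2.29  1.06  0.84 -0.  ] 1.001428485443101 [-0.3 -0.8  0.2]
shift [-2.7  0.1 -1.7] turn [ 0.05 -0.42  0.13]
shift [-3.1  0.1 58.3] turn [ 0.05 -0.42  0.13]
```

send_rows:
  increments:
    - [[-3,0,20],[0,-0.4,0.1],0]
    - [[-3,0,40],[0,-0.4,0.1],0]
    - [[-3,0,58],[0,-0.4,0.1],0]
    - [[-3,0,58],[0,-0.4,0.1],0]
    - [[-3,0,58],[0,-0.4,0.1],0.2]
    - [[-3,0,58],[0,-0.4,0.1],1]
    - [[-3,0,58],[0,-0.4,0.1],1]
    - [[-3,0,58],[0,-0.4,0.1],1]
    - [[-3,0,58],[0,-0.4,0.1],1]

```text
time_s: 17.9
ee_pos: [394.0, 249.5, 123.4]
tool_rot: [-0.563, 2.724, -0.187]
contact_force: [-0.6, -0.6, 5.1]
finger_gap: 0.629
grip_force: 30.0
```

Run:
```python
from h import *
s=robot.get_state();print(s["q"].round(2),s["finger_gap"],s["contact_force"].round(1),s["moment"].round(2))
delta(*gpose(70,12,0,15,-1));delta(*gpose(70,19,0,15,-1))
M0=gpose(70,19,0,15,-1)
for t in(35,0,-1):
    delta(*gpose(t,19,0,15,-1),*M0)
```

```text
[-0.27  0.55 -0.9   2.33  1.29  0.81 -0.19] 0.6293022530816864 [-0.6 -0.6  5.1] [-0.17  0.01 -0.03]
shift [1.3 0.9 1.1] turn [-0.05  0.17 -0.03]
shift [ 3.   0.9 -5.6] turn [-0.05  0.17 -0.03]
shift [-0.9 -2.8 -0.2] turn [  9.06  -0.   -33.81]
shift [-3.1 -4.6 -0.8] turn [ 18.12  -0.   -67.61]
shift [-3.2 -4.7 -0.9] turn [ 18.37  -0.   -68.58]
```

send_rows:
  increments:
    - [[0.6,0,-2.4],[0,0,0],1]
    - [[1.2,0,-4.8],[0,0,0],1]
    - [[1.8,0,-7],[0,0,0],1]
    - [[1.8,0,-7],[0,0,0],1]
    - [[1.8,0,-7],[0,0,0],1]

```text
time_s: 18.4
ee_pos: [390.5, 249.3, 128.5]
tool_rot: [-0.562, 2.726, -0.187]
contact_force: [7.6, 1.7, -9.2]
finger_gap: 0.631
grip_force: 30.0
```

Run:
```python
from h import *
s=robot.get_state();print(s["finger_gap"],s["contact_force"].round(1),s["contact_force"]@OUT)
delta(*gpose(70,19,0,15,-1));delta(*gpose(0,19,0,15,-1))
```

```text
0.6311046160245102 [ 7.6  1.7 -9.2] -11.927317261741939
shift [1.5 0.9 0.4] turn [-0.02  0.12 -0.05]
shift [-1.6 -3.8 -0.4] turn [ 18.04   0.08 -67.68]
```

send_rows:
  increments:
    - [[-0.1,-0.6,0],[1.6,0,-6],1]
    - [[-0.1,-1.1,0],[3.2,0,-12],1]
    - [[-0.2,-1.6,0],[4.8,0,-18],1]
    - [[-0.4,-2,-0.1],[6.4,0,-24],1]
    - [[-0.6,-2.4,-0.1],[8,0,-30],1]
    - [[-0.8,-2.8,-0.2],[9.6,0,-36],1]
    - [[-1.1,-3.2,-0.3],[11.2,0,-42],1]
    - [[-1.4,-3.5,-0.4],[12.8,0,-48],1]
    - [[-1.7,-3.8,-0.5],[14.4,0,-54],1]
    - [[-2,-4,-0.6],[16,0,-60],1]
    - [[-2.3,-4.1,-0.6],[18.1,0,-67.7],1]
    - [[-2.3,-4.1,-0.6],[18.1,0,-67.7],1]

```text
time_s: 19.6
ee_pos: [393.0, 247.4, 130.0]
tool_rot: [-1.946, 1.928, -0.851]
contact_force: [8.3, 0.6, -7.5]
finger_gap: 0.63
grip_force: 30.0
```

Run:
```python
from h import *
s=robot.get_state();print(s["q"].round(2),s["finger_gap"],s["contact_force"].round(1),s["contact_force"]@OUT)
delta(*gpose(0,19,0,15,-1));delta(*gpose(0,7.5,0,15,-1))
```

```text
[-0.58  0.68 -0.9   2.37  1.37  1.22  0.61] 0.6302638357260755 [ 8.3  0.6 -7.5] -10.95142863342752
shift [ 0.9 -0.   0.1] turn [-0.13  0.11  0.31]
shift [-2.1 -0.  11.2] turn [-0.13  0.11  0.31]
```

send_rows:
  increments:
    - [[-0.7,0,2.5],[0,0,0.2],1]
    - [[-1.4,0,5],[0,0,0.2],1]
    - [[-2,0,7.5],[0,0,0.2],1]
    - [[-2.6,0,10],[0,0,0.2],1]
    - [[-2.6,0,11],[0,0,0.2],1]
    - [[-2.6,0,11],[0,0,0.2],1]

```text
time_s: 20.2
ee_pos: [399.0, 247.8, 121.5]
tool_rot: [-1.937, 1.935, -0.847]
contact_force: [1.2, 0.6, -0.9]
finger_gap: 0.626
grip_force: 30.0
```

Run:
```python
from h import *
s=robot.get_state();print(s["finger_gap"],s["contact_force"].round(1),s["contact_force"]@OUT)
delta(*gpose(0,7.5,0,15,-1))
```

```text
0.6263290572137424 [ 1.2  0.6 -0.9] -1.3988063952807777
shift [ 0.5 -0.   1.2] turn [-0.06  0.15 -0.15]
```

send_rows:
  increments:
    - [[0,0,0.5],[0,0,0],0.2]
    - [[0,0,0.5],[0,0,0],0]
    - [[0,0,0.5],[0,0,0],0]
    - [[0,0,-15],[0,0,0],0]
    - [[0,0,-35],[0,0,0],0]
    - [[0,0,-60],[0,0,0],0]

```text
time_s: 20.8
ee_pos: [364.2, 258.8, 169.0]
tool_rot: [-1.938, 1.937, -0.85]
contact_force: [1.1, 0.4, 0.2]
finger_gap: 1.003
grip_force: 0.0
```

Run:
```python
from h import *
s=robot.get_state();print(s["q"].round(2),s["finger_gap"],s["contact_force"].round(1))
redk()
p,d=robot.capture("top");W=cloud("top",d);m=masks(p)["blue"]&(d>0);k=np.zeros_like(m);k[165:230,300:385]=m[165:230,300:385];Q=W[k];Q=Q[(Q[:,2]>100)&(Q[:,2]<150)];print("blue",len(Q),stats(Q) if len(Q)>9 else 0)
M=R.from_rotvec(s["tool_rot"]).as_matrix();print((M.T@[0,0,100]).round())
delta([524.7,199,183],down(184.93))
```

```text
[-0.61  0.59 -0.95  2.34  1.22  1.23  0.68] 1.0033738928593632 [1.1 0.4 0.2]
red n 86 out(median) [ 96.9 100.3 103.2] (array([391.7, 255.4, 145.6]), array([386. , 255. , 141.6]), array([-0.818, -0.065, -0.572]), np.float64(51.9))
blue 184 (array([523.2, 200.6, 134.4]), array([525.4, 200.8, 134.4]), array([-0.996, -0.087, -0.003]), np.float64(75.3))
[ 21. -57. -79.]
shift [  53.5 -133.7   95.9] turn [-38.08  16.17  81.83]
```

send_rows:
  increments:
    - [[10,-28,-40],[0,0,0],0.2]
    - [[20,-57,-79],[-4,2,8],0.4]
    - [[20,-60,-79],[-8,3,16],0.6]
    - [[25,-70,-70],[-12,5,24],0.6]
    - [[30,-80,-60],[-15,6,32],0.6]
    - [[35,-95,-40],[-19,8,40],0.6]
    - [[40,-110,-10],[-23,10,48],0.6]
    - [[45,-120,20],[-27,12,56],0.6]
    - [[50,-130,50],[-31,13,64],0.6]
    - [[53,-134,75],[-35,15,72],0.6]
    - [[53,-134,85],[-38,16.2,81.8],0.6]
    - [[53,-134,85],[-38,16.2,81.8],0.6]

```text
time_s: 22.1
ee_pos: [520.2, 195.4, 186.9]
tool_rot: [0.115, -3.133, 0.01]
contact_force: [-0.4, 0.2, 0.7]
finger_gap: 0.399
grip_force: 0.0
```

Run:
```python
from h import *
s=robot.get_state();print(s["q"].round(2),s["finger_gap"],s["contact_force"].round(1))
delta([524.9,199.5,109],down(184.93))
```

```text
[ 0.09  0.6  -0.8   1.76  0.5   1.01  0.75] 0.39864522287300724 [-0.4  0.2  0.7]
shift [-5.5  4.2 77.8] turn [-0.34 -0.36 -0.72]
```

send_rows:
  increments:
    - [[-5,4,10],[-0.3,-0.4,-0.7],0.6]
    - [[-5,4,35],[-0.3,-0.4,-0.7],0.6]
    - [[-5,4,60],[-0.3,-0.4,-0.7],0.6]
    - [[-5,4,76],[-0.3,-0.4,-0.7],0.6]
    - [[-5,4,76],[-0.3,-0.4,-0.7],0.6]
    - [[-5,4,76],[-0.3,-0.4,-0.7],1]
    - [[-5,4,76],[-0.3,-0.4,-0.7],1]
    - [[-5,4,76],[-0.3,-0.4,-0.7],1]
    - [[-5,4,76],[-0.3,-0.4,-0.7],1]

```text
time_s: 23.0
ee_pos: [524.3, 203.5, 114.6]
tool_rot: [-0.151, 3.131, 0.001]
contact_force: [-0.2, 0.1, -0.3]
finger_gap: 0.097
grip_force: 0.0
```

send_rows:
  increments:
    - [[0,0,0],[0,0,0],1]
    - [[0,0,0],[0,0,0],1]

```text
time_s: 23.2
ee_pos: [524.0, 203.3, 114.2]
tool_rot: [-0.151, 3.132, 0.001]
contact_force: [-0.1, 1.2, -0.1]
finger_gap: 0.005
grip_force: 0.0
```

Run:
```python
from h import *
s=robot.get_state();print(s["q"].round(2),s["finger_gap"],s["grip_force"],s["contact_force"].round(1),s["ee_pos"])
p,d=robot.capture("scene");cv2.imwrite("pics/e.png",cv2.resize(p[120:240,260:420,::-1],None,fx=5,fy=5))
```

```text
[ 0.04  0.69 -0.74  1.83  0.6   0.86  0.68] 0.005465510601569708 0.0 [-0.1  1.2 -0.1] [524.0161264  203.28191115 114.16752139]
```

View pics/e.png

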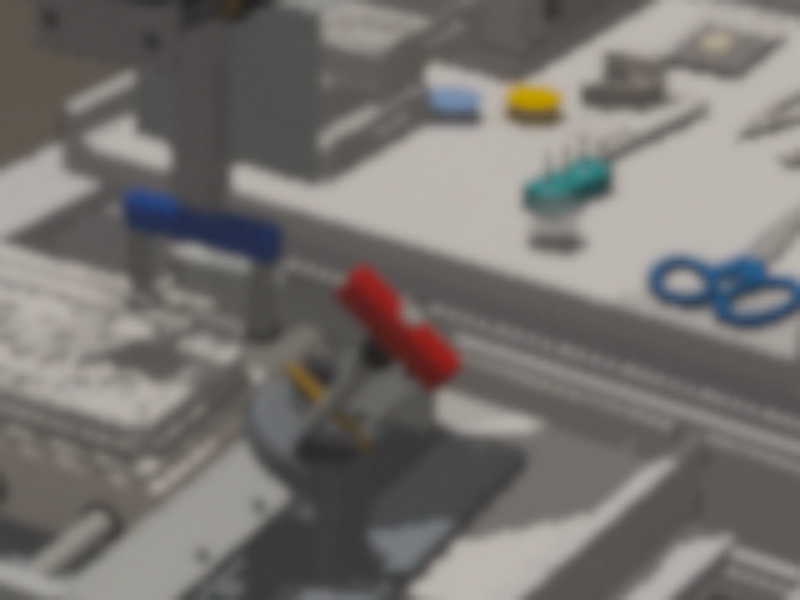

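```bash
cat >> h.py <<'E'
def blue():
    for n,b in(("top",np.s_[165:230,270:385]),("scene",np.s_[130:230,240:340])):
        p,d=robot.capture(n);W=cloud(n,d);m=masks(p)["blue"]&(d>0);k=np.zeros_like(m);k[b]=m[b];Q=W[k];Q=Q[(Q[:,2]>100)&(Q[:,2]<150)]
        print("blue",n,len(Q),stats(Q) if len(Q)>9 else 0,Q.min(0).round(),Q.max(0).round())
E
python3 - <<'E'
from h import *
blue();redk()
E
```

```text
Traceback (most recent call last):
  File "h.py", line 43, in blue
    print("blue",n,len(Q),stats(Q) if len(Q)>9 else 0,Q.min(0).round(),Q.max(0).round())
                                                      ~~~~~^^^
ValueError: zero-size array to reduction operation minimum which has no identity
```

```bash
sed -i 's/Q.min(0).round(),Q.max(0).round())/"")/' h.py
python3 - <<'E'
from h import *
blue();redk()
E
```

```text
blue top 0 0 
blue scene 26 (array([550.1, 206.4, 132.8]), array([550.6, 206.4, 132.8]), array([-0.999, -0.024,  0.022]), np.float64(22.7)) 
red n 118 out(median) [ 94.8  99.8 102.7] (array([387. , 255.2, 140.3]), array([386.1, 255.2, 139.7]), array([-0.813, -0.074, -0.578]), np.float64(53.3))
```

send_rows:
  increments:
    - [[0,0,-30],[0,0,0],1]
    - [[0,0,-70],[0,0,0],0.6]
    - [[0,0,-110],[0,0,0],0.6]
    - [[50,0,-130],[0,0,0],0.6]
    - [[100,0,-130],[0,0,0],0.6]
    - [[120,0,-130],[0,0,0],0.6]
    - [[120,0,-130],[0,0,0],0.6]

```text
time_s: 24.15
ee_pos: [400.7, 191.1, 243.8]
tool_rot: [-0.155, 3.132, -0.004]
contact_force: [0.2, -0.2, 0.1]
finger_gap: 0.397
grip_force: 0.0
```

Run:
```python
from h import *
s=robot.get_state();print(s["q"].round(2),s["ee_pos"],s["contact_force"])
blue();redk()
```

```text
[ 0.18  0.36 -0.92  1.96  0.35  0.98  0.76] [400.69791392 191.06367255 243.7542839 ] [ 0.21759282 -0.17484095  0.12131024]
blue top 188 (array([524. , 200.7, 134.6]), array([525. , 200.8, 134.6]), array([-0.997, -0.079, -0.002]), np.float64(73.7)) 
blue scene 94 (array([523.7, 203.1, 133. ]), array([525.5, 203.3, 133. ]), array([-0.997, -0.073,  0.008]), np.float64(72.3)) 
red n 33 out(median) [ 98.1 100.9 102.1] (array([397.9, 255.5, 152.5]), array([384.9, 254.3, 143.2]), array([-0.812, -0.071, -0.579]), np.float64(51.8))
```

Run:
```python
from h import *
import kin2
L=kin2.fit();print(kin2.fk([.04,.69,-.74,1.83,.6,.86,.68],L)[0])
s=robot.get_state();print(kin2.fk(s["q"],L)[0],s["ee_pos"])
delta([525,200.3,183],down(184.93))
p,d=robot.capture("top");cv2.imwrite("pics/f.png",cv2.resize(p[150:290,240:400,::-1],None,fx=5,fy=4))
```

```text
[520.88416979 205.21237009 113.05709986]
[404.97459406 191.80520757 243.51125737] [404.98075984 191.79093005 243.4979221 ]
shift [-119.9   -3.    61.3] turn [0.04 0.38 0.53]
```

Run:
```python
from h import *
i=robot.camera_info("scene");T=np.linalg.inv(i["pose"])
for P in([524,203.3,114],[524,203.3,134],[524,203.3,160],[524,185,134],[485,197,134],[565,204,134],[485,197,116],[565,204,116]):
    c=T[:3,:3]@P+T[:3,3];x,y=c[0]/-c[2],-c[1]/-c[2];f=1+i["k1"]*(x*x+y*y)
    u=i["mtx"][0,0]*x*f+i["mtx"][0,2];v=i["mtx"][1,1]*y*f+i["mtx"][1,2];print(P,round((u-260)*5),round((v-120)*5))
```

```text
[524, 203.3, 114] 199 252
[524, 203.3, 134] 199 212
[524, 203.3, 160] 199 159
[524, 185, 134] 223 198
[485, 197, 134] 278 229
[565, 204, 134] 126 190
[485, 197, 116] 278 265
[565, 204, 116] 126 226
```

send_rows:
  increments:
    - [[-50,-1,0],[0,0.2,0.3],0.6]
    - [[-95,-2,10],[0,0.4,0.5],0.6]
    - [[-120,-3,40],[0,0.4,0.5],0.6]
    - [[-120,-3,61],[0,0.4,0.5],0.6]
    - [[-120,-3,61],[0,0.4,0.5],0.6]
    - [[-120,-3,61],[0,0.4,0.5],0.6]

```text
time_s: 24.95
ee_pos: [523.8, 200.7, 182.6]
tool_rot: [0.137, -3.136, -0.001]
contact_force: [-1.0, 0.0, 0.3]
finger_gap: 0.4
grip_force: 0.0
```

Run:
```python
from h import *
s=robot.get_state();print(s["q"].round(2),s["finger_gap"],s["contact_force"])
delta([525,200,107],down(184.93))
```

```text
[ 0.09  0.61 -0.81  1.75  0.51  1.    0.75] 0.40007388588832943 [-0.96841702  0.02917478  0.3000268 ]
shift [-1.3 -0.9 75.6] turn [ 0.05 -0.17  0.09]
```

send_rows:
  increments:
    - [[-1,-1,25],[0,0,0],0.6]
    - [[-1,-1,50],[0,0,0],0.6]
    - [[-1,-1,66],[0,0,0],0.6]
    - [[-1,-1,75],[0,0,0],0.6]
    - [[-1,-1,75],[0,0,0],0.6]
    - [[-1,-1,75],[0,0,0],0.6]
    - [[-1,-1,75],[0,0,0],1]
    - [[-1,-1,75],[0,0,0],1]
    - [[-1,-1,75],[0,0,0],1]
    - [[-1,-1,75],[0,0,0],1]
    - [[-1,-1,75],[0,0,0],1]

```text
time_s: 26.05
ee_pos: [525.1, 198.5, 108.3]
tool_rot: [0.136, -3.138, 0.002]
contact_force: [-0.1, -2.9, 4.8]
finger_gap: 0.139
grip_force: 30.0
```

send_rows:
  increments:
    - [[0,2,0],[0,0,0],1]
    - [[0,4.5,0],[0,0,0],1]
    - [[0,7,0],[0,0,0],1]
    - [[0,9.5,0],[0,0,0],1]
    - [[0,12,0],[0,0,0],1]
    - [[0,14.5,0],[0,0,0],1]
    - [[0,17,0],[0,0,0],1]
    - [[0,19.5,0],[0,0,0],1]
    - [[0,22,0],[0,0,0],1]
    - [[0,24.5,0],[0,0,0],1]
    - [[0,27,0],[0,0,0],1]
    - [[0,29,0],[0,0,0],1]

```text
time_s: 27.25
ee_pos: [522.9, 223.4, 108.3]
tool_rot: [0.133, -3.137, 0.012]
contact_force: [-0.5, -7.7, 9.1]
finger_gap: 0.139
grip_force: 30.0
```

send_rows:
  increments:
    - [[0,1.5,0],[0,0,0],1]
    - [[0,3,0],[0,0,0],1]
    - [[0,4.5,0],[0,0,0],1]
    - [[0,6,0],[0,0,0],1]
    - [[0,7.5,0],[0,0,0],1]
    - [[0,9,0],[0,0,0],1]

```text
time_s: 27.85
ee_pos: [522.1, 232.2, 108.3]
tool_rot: [0.133, -3.137, 0.013]
contact_force: [-0.8, -9.3, 10.1]
finger_gap: 0.141
grip_force: 30.0
```

send_rows:
  increments:
    - [[0,1.5,0],[0,0,0],1]
    - [[0,3,0],[0,0,0],1]
    - [[0,4.5,0],[0,0,0],1]
    - [[0,6,0],[0,0,0],1]
    - [[0,7.5,0],[0,0,0],1]
    - [[0,9,0],[0,0,0],1]

```text
time_s: 28.45
ee_pos: [521.3, 241.2, 108.3]
tool_rot: [0.133, -3.137, 0.013]
contact_force: [0.5, -9.7, 10.4]
finger_gap: 0.141
grip_force: 30.0
```

send_rows:
  increments:
    - [[0,1.5,0],[0,0,0],1]
    - [[0,3,0],[0,0,0],1]
    - [[0,4.5,0],[0,0,0],1]
    - [[0,6,0],[0,0,0],1]
    - [[0,7.5,0],[0,0,0],1]

```text
time_s: 28.95
ee_pos: [520.3, 252.7, 108.4]
tool_rot: [0.136, -3.137, 0.002]
contact_force: [-0.1, -2.5, 6.0]
finger_gap: 0.139
grip_force: 30.0
```

Run:
```python
from h import *
redk()
```

```text
red n 115 out(median) [87.3 92.  95.2] (array([388.8, 255.4, 133.7]), array([390.1, 255.5, 134.6]), array([-0.81 , -0.082, -0.58 ]), np.float64(53.4))
```

send_rows:
  increments:
    - [[0,1,0],[0,0,0],1]
    - [[0,2,0],[0,0,0],1]
    - [[0,3,0],[0,0,0],1]

```text
time_s: 29.3
ee_pos: [520.2, 253.4, 108.3]
tool_rot: [0.135, -3.137, 0.008]
contact_force: [-0.7, -7.2, 9.7]
finger_gap: 0.137
grip_force: 30.0
```

The pin dropped 8 mm to home and the carriage is blocked. Next I'll relax the push, release and retreat.

send_rows:
  increments:
    - [[0,-1.5,0],[0,0,0],1]
    - [[0,-3,0],[0,0,0],1]
    - [[0,-3,0],[0,0,0],0.6]
    - [[0,-3,0],[0,0,0],0.6]
    - [[0,-3,0],[0,0,0],0.6]
    - [[0,-3,-40],[0,0,0],0.6]
    - [[0,-3,-80],[0,0,0],0.6]
    - [[0,-3,-120],[0,0,0],0.6]
    - [[0,-30,-150],[0,0,0],0.6]
    - [[0,-60,-150],[0,0,0],0.6]
    - [[0,-60,-150],[0,0,0],0.6]

```text
time_s: 30.4
ee_pos: [526.7, 192.5, 258.2]
tool_rot: [0.128, -3.139, 0.005]
contact_force: [0.3, -0.3, 0.1]
finger_gap: 0.4
grip_force: 0.0
```

Run:
```python
from h import *
redk();blue();p,d=robot.capture("scene");cv2.imwrite("pics/g.png",p[90:390,60:460,::-1].repeat(2,0).repeat(2,1))
```

```text
red n 113 out(median) [88.4 92.1 95.6] (array([392.1, 255.5, 134.8]), array([390.7, 255.4, 133.8]), array([-0.821, -0.079, -0.565]), np.float64(53.7))
blue top 118 (array([528.9, 255.7, 134.6]), array([521. , 254.9, 134.6]), array([-0.995, -0.096,  0.002]), np.float64(71.7)) 
blue scene 42 (array([531.9, 259.4, 133.8]), array([532.6, 259.5, 133.8]), array([-0.998, -0.063,  0.012]), np.float64(44.0))
```

View pics/g.png

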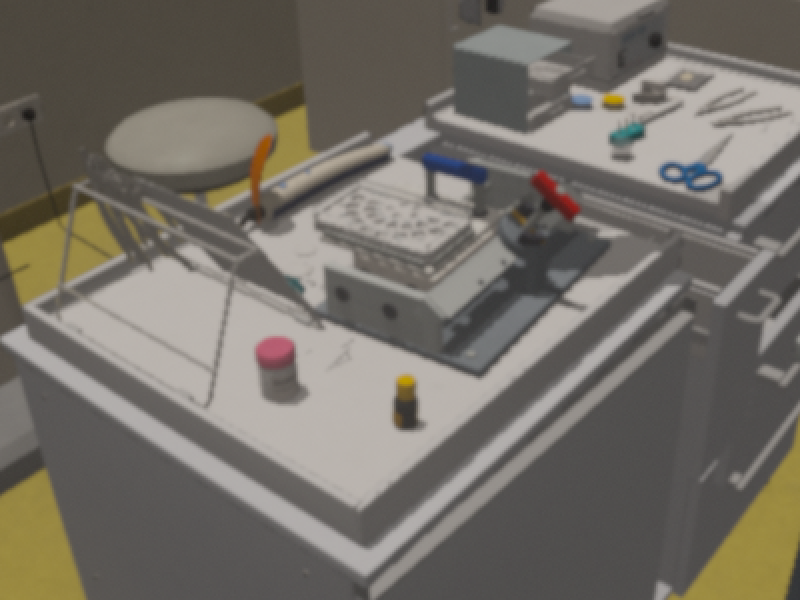

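The pin is home with the knob at (555,195), the carriage is in its working position, and the jar (275,368) and bottle (405,402) are untouched.

```bash
python3 -c "
from station import robot
print(robot.finish_job())"
```

```text
the job is handed in; nothing more can be done
None
```

The shuttle is in its working position about 94 mm to the left, with the spring pin fully home and blocking the carriage. The jar and bottle were left standing, and I handed the job in at about 30 s of the 64 s.

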